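# Find the loose hold-down bolt of the hammering block and hold its cap open

## Task

The steel hammering block rattles because one of its three hold-down bolts is loose. Push the brass bolt heads down with a light tap each until you find the loose one (it drops about 6 mm and stays down, a tight one does not give), then take the lug of that bolt's red hinged cap and lift it at least halfway upright (45 degrees), and finish while still holding it up and still, so that I can get a nut in. Lift no cap but that one, only after its bolt has dropped, and do not disturb the hammer, jar and wax block lying around.

Things in the scene. Friction and masses are not known exactly. Their poses are not given: they have to be found in the camera images.
- hammer_block: Green foot 130 x 300 x 40 mm (x, y, z) fixed to the bench, with a bright steel hammering face (52 x 280 mm, 12 mm high) on the rear of its top. Origin: centre of its underside, on the bench; its x points away from the row of bolts to the steel face, its y to the left along the row, z up. Three bolts stand in a row at x = -30 mm, y = +95 (left), 0 (mid), -95 mm (right), each within its own red hinged cap.
- bolt_left_top (a point): Centre of the top of the left bolt's round brass head (18 mm across), 60 mm above the bench at the start and 14 mm above its closed cap, inside the cap's window; moves with the bolt.
- bolt_left (a joint): How far the left bolt has sunk, m: 0 at the start. A tight bolt gives 1.5 mm at most; the loose one slides down under a push of about 2 N, stops at 6 mm and stays down. Which one is loose differs from run to run and cannot be seen.
- cap_left (a joint): Opening angle of the left bolt's red cap, rad: 0 shut, 1.4 at its stop. The cap is a flat plate 5 mm thick and 50 mm wide, with a 26 mm square window round the bolt head; its hinge line runs along the block's y at block x = 0, 43.5 mm above the bench, so its free front end swings up and back (towards the block's +x). A light spring and its weight (60 g) shut it at once when let go; about 1 to 2 N at the lug lifts it.
- cap_left_lug (a point): Grip point on the black upright lug at the free end of the left cap, 76 mm in front of the hinge line (block x = -76 mm) and 68 mm above the bench when shut. The lug is 12 mm thick (along the block's y), 20 mm long (x), from 46 to 80 mm above the bench, overhanging the front of the foot; fingers closing along the block's y can pinch it from above and it can turn between them as the cap swings. Moves with the cap; its axes are the block's when shut.
- bolt_mid_top (a point): Centre of the top of the mid bolt's round brass head (18 mm across), 60 mm above the bench at the start and 14 mm above its closed cap, inside the cap's window; moves with the bolt.
- bolt_mid (a joint): How far the mid bolt has sunk, m: 0 at the start. A tight bolt gives 1.5 mm at most; the loose one slides down under a push of about 2 N, stops at 6 mm and stays down. Which one is loose differs from run to run and cannot be seen.
- cap_mid (a joint): Opening angle of the mid bolt's red cap, rad: 0 shut, 1.4 at its stop. The cap is a flat plate 5 mm thick and 50 mm wide, with a 26 mm square window round the bolt head; its hinge line runs along the block's y at block x = 0, 43.5 mm above the bench, so its free front end swings up and back (towards the block's +x). A light spring and its weight (60 g) shut it at once when let go; about 1 to 2 N at the lug lifts it.
- cap_mid_lug (a point): Grip point on the black upright lug at the free end of the mid cap, 76 mm in front of the hinge line (block x = -76 mm) and 68 mm above the bench when shut. The lug is 12 mm thick (along the block's y), 20 mm long (x), from 46 to 80 mm above the bench, overhanging the front of the foot; fingers closing along the block's y can pinch it from above and it can turn between them as the cap swings. Moves with the cap; its axes are the block's when shut.
- bolt_right_top (a point): Centre of the top of the right bolt's round brass head (18 mm across), 60 mm above the bench at the start and 14 mm above its closed cap, inside the cap's window; moves with the bolt.
- bolt_right (a joint): How far the right bolt has sunk, m: 0 at the start. A tight bolt gives 1.5 mm at most; the loose one slides down under a push of about 2 N, stops at 6 mm and stays down. Which one is loose differs from run to run and cannot be seen.
- cap_right (a joint): Opening angle of the right bolt's red cap, rad: 0 shut, 1.4 at its stop. The cap is a flat plate 5 mm thick and 50 mm wide, with a 26 mm square window round the bolt head; its hinge line runs along the block's y at block x = 0, 43.5 mm above the bench, so its free front end swings up and back (towards the block's +x). A light spring and its weight (60 g) shut it at once when let go; about 1 to 2 N at the lug lifts it.
- cap_right_lug (a point): Grip point on the black upright lug at the free end of the right cap, 76 mm in front of the hinge line (block x = -76 mm) and 68 mm above the bench when shut. The lug is 12 mm thick (along the block's y), 20 mm long (x), from 46 to 80 mm above the bench, overhanging the front of the foot; fingers closing along the block's y can pinch it from above and it can turn between them as the cap swings. Moves with the cap; its axes are the block's when shut.
- mallet: Bystander: hammer lying loose on the bench behind the block; origin on its underside, about mid length.
- jar: Bystander: amber glass jar with a white lid, 56 mm across, 75 mm high, beside the block; origin at the centre of its underside.
- wax_block: Bystander: green block of carving wax 45 x 100 x 35 mm, beside the block; origin at the centre of its underside.

How it is judged (in metres and radians):
On the way, in this order (a step that is already met when the one before it is completed fails the run):
1. the loose bolt has been tapped down (value of joint any of bolt_left, bolt_mid, bolt_right above 0.0035 m), for 0.1 s.
2. the loose bolt's cap, and no other, is lifted (((value of joint bolt_left above 0.0035 m and value of joint cap_left above 0.7 rad and value of joint each of cap_mid, cap_right below 0.08 rad and value of joint each of bolt_mid, bolt_right below 0.003 m) or (value of joint bolt_mid above 0.0035 m and value of joint cap_mid above 0.7 rad and value of joint each of cap_left, cap_right below 0.08 rad and value of joint each of bolt_left, bolt_right below 0.003 m) or (value of joint bolt_right above 0.0035 m and value of joint cap_right above 0.7 rad and value of joint each of cap_left, cap_mid below 0.08 rad and value of joint each of bolt_left, bolt_mid below 0.003 m))), for 0.3 s.
At the end, for the whole second after the job is handed in: The loose bolt has sunk (more than 3.5 mm) and the tight ones have not (less than 3 mm); the loose bolt's cap is open more than 0.7 rad, still (under 0.1 rad/s), and borne by the robot's fingers; both other caps are shut (under 0.08 rad) (((value of joint bolt_left above 0.0035 m and value of joint cap_left above 0.7 rad and value of joint each of cap_mid, cap_right below 0.08 rad and value of joint each of bolt_mid, bolt_right below 0.003 m and contact force between cap_left and the fingers above 0.3 N and velocity of joint cap_left between -0.1 and 0.1 rad/s) or (value of joint bolt_mid above 0.0035 m and value of joint cap_mid above 0.7 rad and value of joint each of cap_left, cap_right below 0.08 rad and value of joint each of bolt_left, bolt_right below 0.003 m and contact force between cap_mid and the fingers above 0.3 N and velocity of joint cap_mid between -0.1 and 0.1 rad/s) or (value of joint bolt_right above 0.0035 m and value of joint cap_right above 0.7 rad and value of joint each of cap_left, cap_mid below 0.08 rad and value of joint each of bolt_left, bolt_mid below 0.003 m and contact force between cap_right and the fingers above 0.3 N and velocity of joint cap_right between -0.1 and 0.1 rad/s))); the arm keeps its last pose, push and grip.
It fails at once if a cap was lifted whose bolt had not dropped ((value of joint cap_left above 0.25 rad and value of joint bolt_left below 0.003 m) or (value of joint cap_mid above 0.25 rad and value of joint bolt_mid below 0.003 m) or (value of joint cap_right above 0.25 rad and value of joint bolt_right below 0.003 m)).
It fails at once if a bystander was disturbed (moved more than 20 mm) (distance of any of mallet, jar, wax_block from where it was at the start of the episode above 0.02 m).
It also fails if it takes over 48 s, if anything falls off the work surface, if the arm or the gripper's body presses on something with over 40 N, if the wrist force passes 120 N, or if a joint passes its speed limit or range.

## Robot

A 6-joint arm with a two-finger parallel gripper is mounted at the origin on the work surface. World frame = base frame: x ahead of the robot, y to its left, z up, the work surface at z = 0. Lengths are in mm, angles in rad, forces in N, time in s.
With the tool pointing down it reaches from about 275 to 750 mm from the base axis. Payload 10.2 kg.
Tool frame: the origin (TCP) lies between the finger pads; the fingertips stand 11 mm ahead of it and the grasp point (between the pads) lies 8 mm behind it (ctrl.nose_length is the distance from the TCP to the fingertips, in mm); x points along the fingers, y is the direction in which the jaws open and shut, and the axes are right-handed (so a half turn about x gives the same grasp; the last joint's range is limited). The gripper opens to 85 mm and grips with 20 to 120 N. Pads are 22 mm wide; open, the fingers measure 114 mm over their backs; the gripper's body (76 mm by 85 mm) begins 54 mm behind the grasp point. The pads swing forward as they close: fully open they stand 13 mm farther back than shut.
Start: joints at [1.026, 0.313, 1.498, -0, 1.331, -0.223], TCP at [166.057, 498.052, 242.294] pointing down, gripper open.
Joint ranges: [-2.94, 2.94], [-0.97, 2.17], [0.19, 2.56], [-1.23, 4.37], [0.02, 3.11], [-2.88, 2.88]. Speed limits (rad/s): [2.39, 2.39, 3.01, 3.14, 3.14, 3.14].

## Interface

Orientations are given as a unit quaternion [w, x, y, z].
In Python, from rig import ctrl, capture, ticket gives the robot as it stands.
- The arm moves only by the tool step_arm, never from a script. Its argument "commands" is a list of rows, each a list of 2 entries, a list of its own where there are three numbers: the shift along the world's x, y, z normalised to -1 to 1, where 1 is 0.04 m, then the turn about the world's z normalised to -1 to 1, where 1 is 180 degrees. A call has 1 to 5 rows; each row shifts and turns the commanded pose from where the row before left it; what a row does not reach is not made up. A row lasts 1/10 s, in which the tool goes at most 50 mm and 8.59 degrees, less where a joint would pass 70% of its speed; a pose out of reach is approached as far as the arm can. A call with a number of a shift or a turn outside -1 to 1 is refused whole. A call with a gripper value outside its range is refused whole. "gripper" is the closure, from -1 (fully open) to 1 (shut), so that 0 is half open, set as the call begins (left out, the last holds). The fingers move at their own pace and stop on an object; "force" is the grip in N (left out, the last holds). Time passes only in rows, so rows that do not move let the fingers close. It gives the time, the measured TCP pose, the force and the opening at its end, in the units of the state.
- ctrl.sense(): the state, without advancing time (a new reading comes with each control period).
- capture(name): name is "side" or "top"; returns a dict with "image" (400x640x3 uint8, blue, green, red), "fov_y" (degrees; the focal length in pixels is half the picture's height over the tangent of half this angle, whatever the lens; pixels are square), "cx", "cy" (the principal point, pixels), "origin" and "orientation" of the camera in the world. Camera axes: x right, y down, z forward; pixel columns grow to the right and rows downward; lengths in mm; the calibration is good to about 2 mm. A picture is of the moment at which its call begins. There is no depth.
- ticket.finish_job(): hands the job in, once; it reports no verdict.
The state is a dict: "time_s": time; "joints": joint angles; "dq": joint speeds; "tau": joint torques, N m; "eef_pos": TCP position; "ee_rot": TCP orientation; "force": force on the tool from outside, world axes, zero at the start; "wrist_torque": the same for the moment, N m; "grip_width": opening from 0.0 (shut) to 1.0 (fully open).
Only numpy, scipy, OpenCV 4.12 (cv2) and the standard library are available. Lean on these libraries where they do the work, as an engineer would, in place of code of your own. Each camera call takes 0.05 s, during which the arm holds its last target.

## Working session

There is one attempt and no reset: what is moved stays moved. The work goes in short steps, Python scripts to look and compute and a tool call to move; the robot and the scene stay as the last step left them, time stands still between calls to the robot, and variables do not carry over. Pictures are saved under pics/ and viewed, and the job is handed in when it is done.

Besides the shell and the picture viewer there is one more tool, called after ">>>" by a JSON object that holds its "fn" and its "kwargs", one argument or row to a line. step_arm: Moves the arm, as the interface text tells. Its arguments: {"type":"object","properties":{"commands":{"type":"array","items":{"type":"array"}},"gripper":{"type":"number"},"force":{"type":"number"}},"required":["commands"]}

```bash
mkdir -p pics; ls
python3 - <<'E'
from rig import ctrl,capture,ticket
import cv2
for n in("side","top"):
    c=capture(n);cv2.imwrite(f"pics/{n}0.png",c["image"]);print(n,{k:v for k,v in c.items() if k!="image"})
print(ctrl.sense(),ctrl.nose_length)
E
```

```text
pics
side {'fov_y': 53.102167425517386, 'cx': 313.6245416108782, 'cy': 202.98873282972454, 'origin': array([ 250.1273331 , -542.64036858,  713.98721964]), 'orientation': array([-0.37728308,  0.88184955, -0.26267306,  0.10488908])}
top {'fov_y': 43.76840572499544, 'cx': 318.62253975106745, 'cy': 202.12758590755615, 'origin': array([ 439.35722711,   39.6877333 , 1351.07185245]), 'orientation': array([ 0.04376372, -0.70148552,  0.70933137, -0.05340232])}
{'time_s': 0.1, 'joints': array([ 1.02560899e+00,  3.13402228e-01,  1.49831308e+00,  2.45423794e-08,
        1.33101383e+00, -2.23396133e-01]), 'dq': array([ 0.00086453, -0.00209267, -0.00142562, -0.00056936,  0.00132158,
       -0.00134698]), 'tau': array([ 2.79150532e-03, -4.12899220e+01, -2.60137922e+01, -1.91473227e-04,
        3.05345769e-03, -3.80709821e-06]), 'eef_pos': array([165.94165167, 497.87106866, 241.80619229]), 'ee_rot': array([ 0.69782317,  0.11290762,  0.69812447, -0.11365262]), 'force': array([-0.47473588, -0.70864549, -0.60391855]), 'wrist_torque': array([-0.00649583,  0.03599334,  0.02276126]), 'grip_width': 0.9995090217198338} 11.0
```

View pics/side0.png

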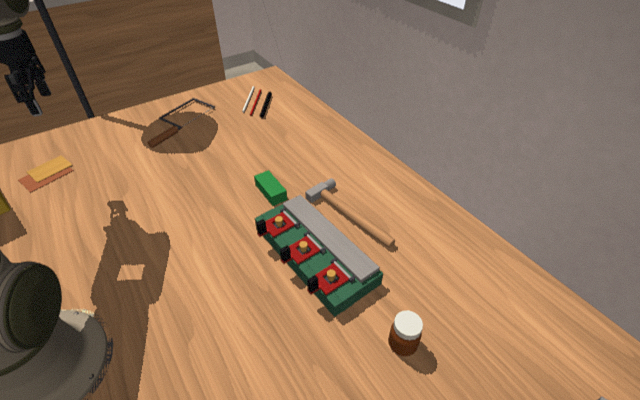

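View pics/top0.png

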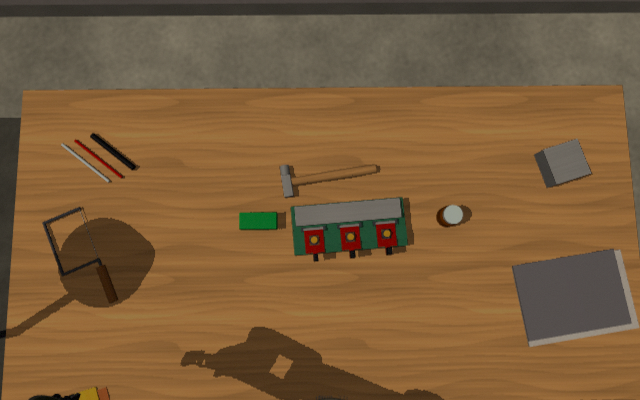

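Run:
```python
import cv2
a=cv2.imread("pics/side0.png")[190:320,240:400];cv2.imwrite("pics/s0c.png",cv2.resize(a,None,fx=4.5,fy=4.5,interpolation=cv2.INTER_CUBIC))
a=cv2.imread("pics/top0.png")[190:270,285:415];cv2.imwrite("pics/t0c.png",cv2.resize(a,None,fx=6,fy=6,interpolation=cv2.INTER_CUBIC))
```

```text
(no output)
```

View pics/s0c.png

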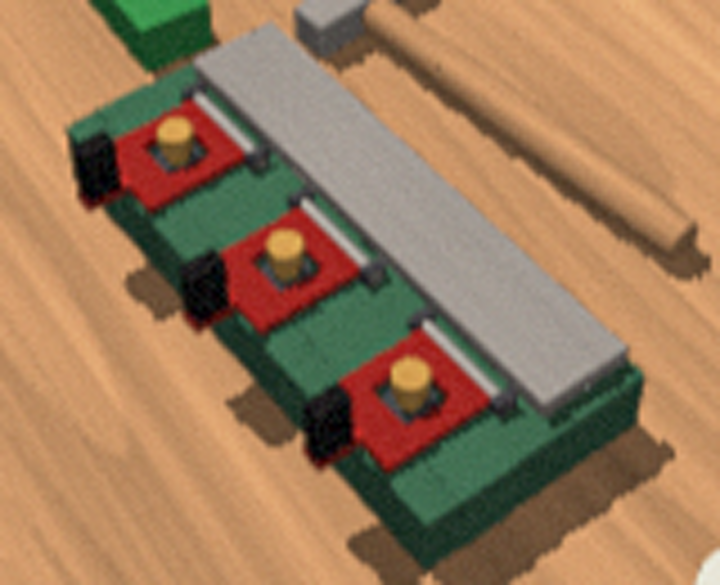

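View pics/t0c.png

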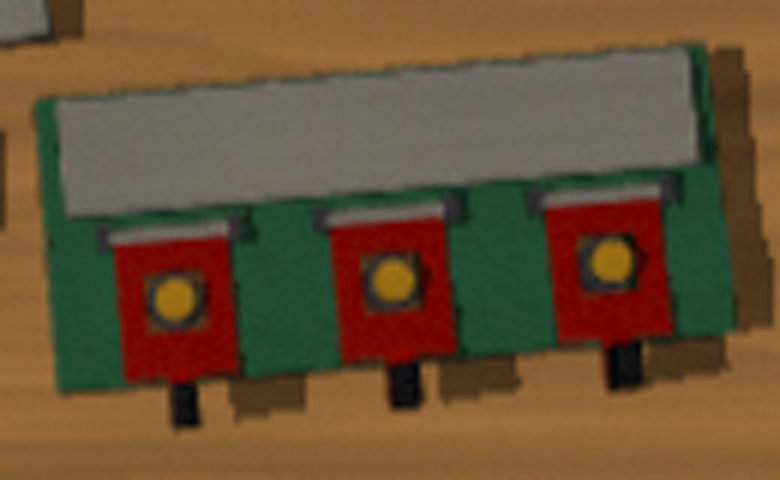

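```bash
cat > h.py <<'E'
import numpy as np
from scipy.spatial.transform import Rotation as R
from scipy.optimize import least_squares
C={'side':(53.102167425517386,313.6245,202.9887,[250.1273331,-542.64036858,713.98721964],[-0.37728308,0.88184955,-0.26267306,0.10488908]),
'top':(43.76840572499544,318.6225,202.1276,[439.35722711,39.6877333,1351.07185245],[0.04376372,-0.70148552,0.70933137,-0.05340232])}
def proj(n,p):
    f,cx,cy,o,q=C[n];F=200/np.tan(np.radians(f/2))
    c=R.from_quat([q[1],q[2],q[3],q[0]]).inv().apply(np.atleast_2d(p)-o)
    return c[:,:2]/c[:,2:]*F+[cx,cy]
def blk(v,p):
    p=np.atleast_2d(p).astype(float);return R.from_euler('z',v[2]).apply(p)+[v[0],v[1],0]
E
python3 - <<'E'
from h import *
P=[[-30,95,60],[-30,0,60],[-30,-95,60]];
S=[(175,128),(285,241),(411,372)];T=[(175,297),(394,281),(612,260)]
Sp=P+[[-65,-150,40],[65,-150,40],[-65,150,40]];S+=[(428,523),(642,375),(70,130)]
Tp=P+[[65,150,40],[65,-150,40],[-65,-150,40],[-65,150,40]];T+=[(36,98),(705,43),(735,328),(60,392)]
S=(np.array(S)+.5)/4.5-.5+[240,190];T=(np.array(T)+.5)/6-.5+[285,190]
r=lambda v:np.r_[(proj('side',blk(v,Sp))-S).ravel(),(proj('top',blk(v,Tp))-T).ravel()]
for k,f in(('both',r),('s',lambda v:r(v)[:12]),('t',lambda v:r(v)[12:])):
    s=least_squares(f,[440,0,0.1]);print(k,s.x,np.round(s.fun,1))
    if k=='both':
        v=s.x
        print(blk(v,P)); print(blk(v,[[-76,y,68] for y in(95,0,-95)]))
E
```

```text
both [ 5.56415239e+02 -5.73215778e+01  7.11956731e-02] [ 0.6 -0.1  0.7  0.2  0.6 -0.1  0.4  0.4  2.  -0.5 -0.8 -1.4 -0.2  0.7
 -0.2  0.3 -0.2  0.8 -0.6  0.3  0.1  0.4  0.3  1.6 -0.9  0.4]
[[ 519.73336294   35.30368851   60.        ]
 [ 526.49123942  -59.45564404   60.        ]
 [ 533.24911591 -154.2149766    60.        ]]
[[ 473.84989665   32.03145358   68.        ]
 [ 480.60777314  -62.72787897   68.        ]
 [ 487.36564962 -157.48721152   68.        ]]
s [ 5.55185534e+02 -5.69270483e+01  6.97105844e-02] [ 0.1 -0.   0.1  0.3 -0.1  0.1 -0.4  0.6  1.4 -0.3 -1.2 -1.4]
t [ 5.58043183e+02 -5.79810183e+01  7.61582935e-02] [ 0.1  0.2  0.1 -0.3  0.1 -0.  -0.5 -0.   0.1 -0.5  0.6  0.6 -0.5  0. ]
```

Run:
```python
from h import *
q=[0.69782317,0.11290762,0.69812447,-0.11365262]
m=R.from_quat([q[1],q[2],q[3],q[0]]).as_matrix();print(m.round(3))
y=m[:,1];print(np.degrees(np.arctan2(y[1],y[0])), "want",np.degrees(0.073)+90,"or",np.degrees(0.073)-90)
```

```text
[[-0.001  0.316  0.949]
 [-0.001  0.949 -0.316]
 [-1.    -0.001 -0.   ]]
71.56272982921284 want 94.18259190445501 or -85.81740809554499
```

>>> {"fn": "step_arm", "kwargs": {
  "commands": [
    [[0.8, -0.9, 0], 0],
    [[0.8, -1, 0], 0],
    [[0.8, -1, 0], 0],
    [[0.8, -1, 0], 0],
    [[0.8, -1, 0], 0]
  ],
  "gripper": 1,
  "force": 20
}}

```text
time_s: 0.6
eef_pos: [323.7, 304.1, 242.2]
ee_rot: [0.698, 0.113, 0.698, -0.113]
force: [0.5, 0.6, 1.1]
grip_width: 0.142
```

>>> {"fn": "step_arm", "kwargs": {
  "commands": [
    [[0.7, -0.95, 0], 0.042],
    [[0.7, -0.95, 0], 0.042],
    [[0.7, -0.95, 0], 0.042],
    [[0.7, -0.95, 0], 0],
    [[0.7, -0.95, 0], 0]
  ]
}}

```text
time_s: 1.1
eef_pos: [458.0, 122.7, 242.2]
ee_rot: [0.707, -0.016, 0.707, 0.016]
force: [0.2, 1.4, 0.2]
grip_width: -0.002
```

>>> {"fn": "step_arm", "kwargs": {
  "commands": [
    [[0.7, -0.95, -0.3], 0],
    [[0.5, -0.7, -0.8], 0],
    [[0, 0, -1], 0],
    [[0, 0, 0], 0]
  ]
}}

```text
time_s: 1.5
eef_pos: [502.9, 58.0, 153.8]
ee_rot: [0.703, -0.015, 0.71, 0.016]
force: [-1.0, -0.1, 0.2]
grip_width: 0.001
```

>>> {"fn": "step_arm", "kwargs": {
  "commands": [
    [[0, 0, 0], 0]
  ]
}}

```text
time_s: 1.6
eef_pos: [505.3, 58.8, 159.0]
ee_rot: [0.707, -0.016, 0.707, 0.016]
force: [-0.4, 0.5, 1.3]
grip_width: -0.002
```

>>> {"fn": "step_arm", "kwargs": {
  "commands": [
    [[0.37, -0.58, -0.5], 0.009],
    [[0, 0, -0.8], 0],
    [[0, 0, -0.4], 0],
    [[0, 0, 0], 0],
    [[0, 0, 0], 0]
  ]
}}

```text
time_s: 2.1
eef_pos: [521.1, 35.7, 92.5]
ee_rot: [0.708, -0.027, 0.706, 0.026]
force: [0.5, 0.3, -1.0]
grip_width: 0.0
```

```bash
cat > snap.py <<'E'
import sys,cv2
from rig import capture,ctrl
k=sys.argv[1]
x,y,w,h=map(int,sys.argv[2:6]) if len(sys.argv)>2 else (230,180,180,140)
s=capture("side")["image"][y:y+h,x:x+w]
t=capture("top")["image"][180:280,280:420]
z=390/w
s=cv2.resize(s,None,fx=z,fy=z,interpolation=cv2.INTER_CUBIC);t=cv2.resize(t,None,fx=2.9,fy=2.9,interpolation=cv2.INTER_CUBIC)
import numpy as np
H=max(s.shape[0],t.shape[0]);o=np.zeros((H,s.shape[1]+t.shape[1],3),np.uint8);o[:s.shape[0],:s.shape[1]]=s;o[:t.shape[0],s.shape[1]:]=t
cv2.imwrite(f"pics/{k}.png",o[:600,:800]);d=ctrl.sense();print(d["eef_pos"],d["force"])
E
python3 snap.py a1
```

```text
[521.09867741  35.49581935  92.41216132] [ 0.31530426 -0.02930953  0.38234115]
```

View pics/a1.png

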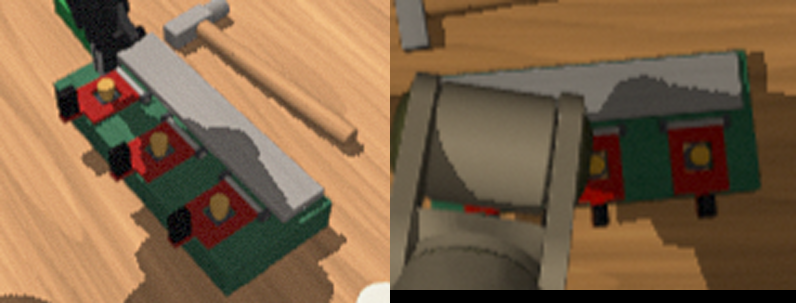

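The fingers stand right above the left bolt (fingertips at about (105,65), brass head at (105,88) in the crop). Descending.

>>> {"fn": "step_arm", "kwargs": {
  "commands": [
    [[0, 0, -0.2], 0],
    [[0, 0, -0.2], 0],
    [[0, 0, 0], 0]
  ]
}}

```text
time_s: 2.5
eef_pos: [519.5, 35.4, 73.2]
ee_rot: [0.706, -0.026, 0.707, 0.026]
force: [1.3, 0.6, -1.2]
grip_width: 0.001
```

>>> {"fn": "step_arm", "kwargs": {
  "commands": [
    [[0, 0, -0.025], 0],
    [[0, 0, -0.025], 0],
    [[0, 0, -0.025], 0],
    [[0, 0, 0], 0]
  ]
}}

```text
time_s: 2.9
eef_pos: [520.1, 35.3, 71.2]
ee_rot: [0.707, -0.026, 0.707, 0.026]
force: [-0.0, 0.2, 0.1]
grip_width: 0.001
```

>>> {"fn": "step_arm", "kwargs": {
  "commands": [
    [[0, 0, -0.025], 0],
    [[0, 0, -0.025], 0],
    [[0, 0, 0], 0]
  ]
}}

```text
time_s: 3.2
eef_pos: [520.2, 35.2, 69.3]
ee_rot: [0.707, -0.026, 0.707, 0.026]
force: [-0.7, -0.3, -0.2]
grip_width: -0.003
```

>>> {"fn": "step_arm", "kwargs": {
  "commands": [
    [[0, 0, -0.025], 0],
    [[0, 0, 0], 0]
  ]
}}

```text
time_s: 3.4
eef_pos: [520.2, 35.3, 68.2]
ee_rot: [0.707, -0.026, 0.707, 0.026]
force: [1.0, 0.6, 1.0]
grip_width: 0.002
```

>>> {"fn": "step_arm", "kwargs": {
  "commands": [
    [[0, 0, -0.025], 0],
    [[0, 0, 0], 0]
  ]
}}

```text
time_s: 3.6
eef_pos: [520.1, 35.3, 67.2]
ee_rot: [0.707, -0.026, 0.707, 0.026]
force: [0.6, -0.5, 0.4]
grip_width: -0.001
```

```bash
python3 snap.py a2 240 190 90 70
```

```text
[520.08760231  35.26464899  67.20169247] [ 0.19812693 -0.63100712 -1.61570908]
```

View pics/a2.png

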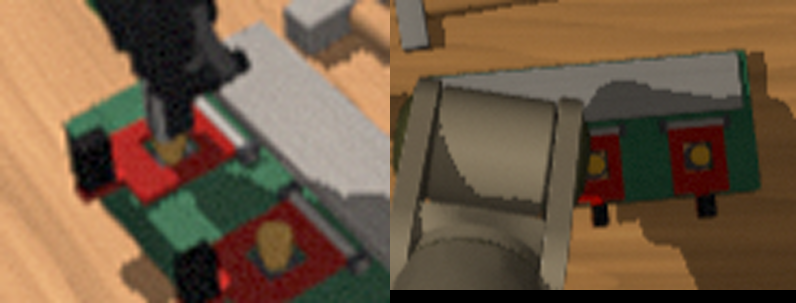

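>>> {"fn": "step_arm", "kwargs": {
  "commands": [
    [[0, 0, -0.025], 0],
    [[0, 0, 0], 0]
  ]
}}

```text
time_s: 3.9
eef_pos: [520.1, 35.3, 66.2]
ee_rot: [0.707, -0.026, 0.707, 0.026]
force: [-0.2, -0.2, 0.1]
grip_width: 0.0
```

>>> {"fn": "step_arm", "kwargs": {
  "commands": [
    [[0, 0, -0.025], 0],
    [[0, 0, 0], 0]
  ]
}}

```text
time_s: 4.1
eef_pos: [520.1, 35.3, 65.2]
ee_rot: [0.707, -0.026, 0.707, 0.026]
force: [0.2, -0.4, 0.3]
grip_width: 0.002
```

>>> {"fn": "step_arm", "kwargs": {
  "commands": [
    [[0, 0, 0.5], 0],
    [[0, 0, 0.5], 0],
    [[0, 0, 0], 0]
  ]
}}

```text
time_s: 4.4
eef_pos: [521.2, 35.1, 107.3]
ee_rot: [0.708, -0.026, 0.705, 0.026]
force: [0.9, -0.2, -0.7]
grip_width: 0.001
```

```bash
python3 snap.py a3 240 190 90 70
```

```text
[519.96128968  35.29511034 104.92133271] [ 0.39323569 -0.92335259  0.27856491]
```

View pics/a3.png

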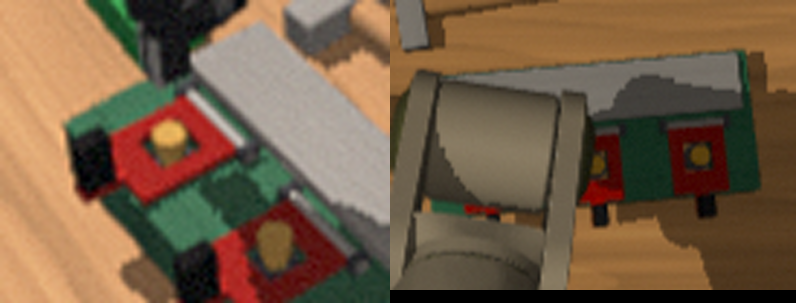

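Run:
```python
from h import *
import cv2
from rig import capture
v=[556.4,-57.3,.0725]
print(proj('side',blk(v,[[-30,95,60],[-30,95,54],[-30,0,60],[-30,0,54]])))
n=capture("side")["image"];cv2.imwrite("pics/side_a3.png",n);a=cv2.imread("pics/side0.png")
f=lambda i:cv2.resize(i[205:255,262:302],None,fx=9,fy=9,interpolation=cv2.INTER_CUBIC)
cv2.imwrite("pics/cmp1.png",np.hstack([f(a),f(n)]))
```

```text
[[279.08358284 217.97643765]
 [279.27559551 219.80223241]
 [303.64198396 243.33721377]
 [303.72732468 245.15749633]]
```

View pics/cmp1.png

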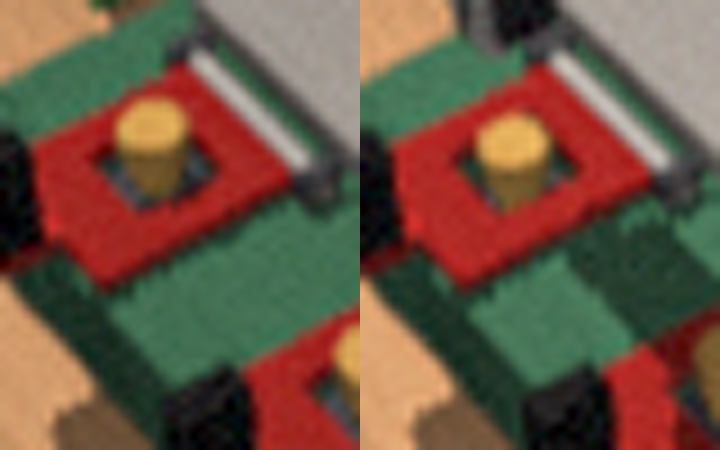

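The left bolt's head has dropped by about 17 px in the 9x view. That is 1.9 px, and the projection gives 1.8 px for 6 mm, so the left bolt is the loose one. Next I'll go to its lug.

>>> {"fn": "step_arm", "kwargs": {
  "commands": [
    [[-0.6, -0.04, 0], 0],
    [[-0.55, -0.04, 0], 0],
    [[0, 0, 0], 0],
    [[0, 0, 0], 0],
    [[0, 0, 0], 0]
  ],
  "gripper": 0
}}

```text
time_s: 5.05
eef_pos: [474.7, 32.0, 105.0]
ee_rot: [0.707, -0.026, 0.707, 0.026]
force: [0.5, -0.6, 0.4]
grip_width: 0.5
```

```bash
python3 snap.py b1 240 170 110 85
```

```text
[474.57993818  32.04189312 105.03598113] [0.04306699 0.30029587 0.35404068]
```

View pics/b1.png

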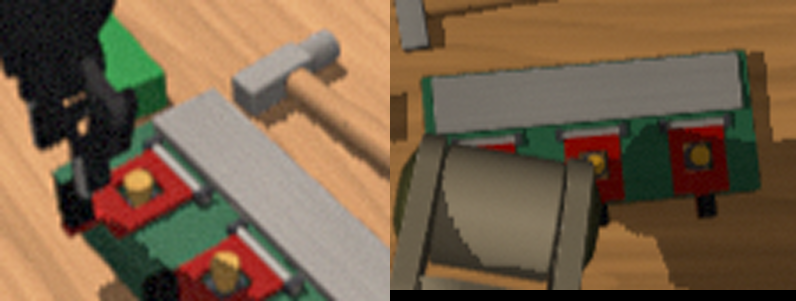

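The jaws straddle the left lug at about (75,205). Going down and closing.

>>> {"fn": "step_arm", "kwargs": {
  "commands": [
    [[0, 0, -0.4], 0],
    [[0, 0, -0.4], 0],
    [[0, 0, -0.22], 0],
    [[0, 0, 0], 0]
  ]
}}

```text
time_s: 5.55
eef_pos: [473.8, 32.1, 63.6]
ee_rot: [0.706, -0.026, 0.707, 0.026]
force: [-0.7, 0.2, 0.2]
grip_width: 0.502
```

>>> {"fn": "step_arm", "kwargs": {
  "commands": [
    [[0, 0, 0], 0],
    [[0, 0, 0], 0],
    [[0, 0, 0], 0],
    [[0, 0, 0], 0]
  ],
  "gripper": 1,
  "force": 40
}}

```text
time_s: 5.95
eef_pos: [474.4, 32.9, 65.1]
ee_rot: [0.707, -0.026, 0.706, 0.026]
force: [0.3, 7.1, 1.1]
grip_width: 0.134
```

```bash
python3 snap.py b2 240 170 110 85
```

```text
[474.38438539  32.89678779  65.13278817] [0.49613359 5.9735712  0.24508722]
```

View pics/b2.png

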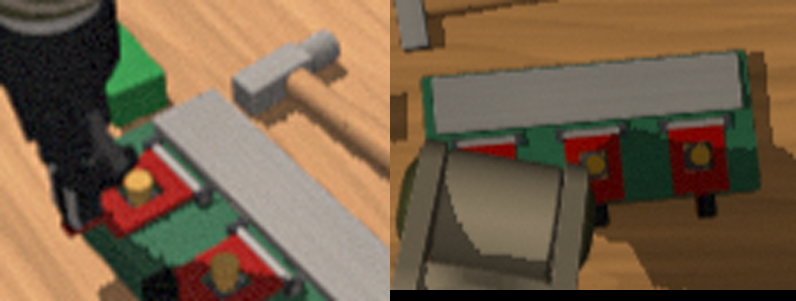

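Grip width is 0.134, about 11.4 mm, so the lug is held. Lifting along the arc.

>>> {"fn": "step_arm", "kwargs": {
  "commands": [
    [[0.08, 0.03, 0.19], 0],
    [[0.1, 0.007, 0.175], 0],
    [[0.12, 0.009, 0.165], 0],
    [[0.132, 0.009, 0.155], 0],
    [[0, 0, 0], 0]
  ]
}}

```text
time_s: 6.55
eef_pos: [491.7, 34.4, 92.7]
ee_rot: [0.707, -0.026, 0.707, 0.026]
force: [-5.3, 0.7, 2.4]
grip_width: 0.132
```

>>> {"fn": "step_arm", "kwargs": {
  "commands": [
    [[0.15, 0.011, 0.137], 0],
    [[0.16, 0.011, 0.125], 0],
    [[0.175, 0.012, 0.104], 0],
    [[0.183, 0.013, 0.092], 0],
    [[0, 0, 0], 0]
  ]
}}

```text
time_s: 7.05
eef_pos: [518.5, 36.4, 110.5]
ee_rot: [0.707, -0.026, 0.707, 0.026]
force: [-4.0, 2.9, 0.6]
grip_width: 0.131
```

```bash
python3 snap.py b3 240 150 130 100
```

```text
[518.28972746  36.32425196 110.40998991] [-2.55380912  3.18322309 -0.94966246]
```

View pics/b3.png

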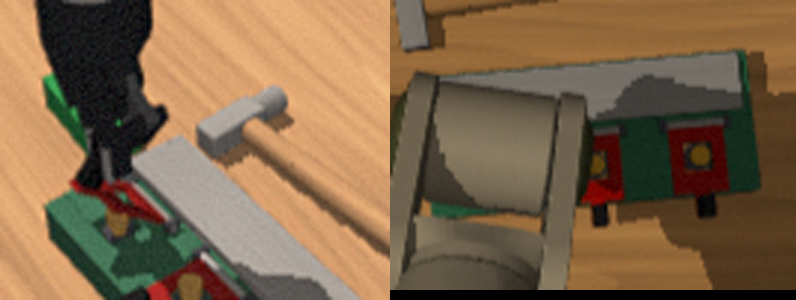

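The left cap is lifted with the lug between the fingers at about (95,170). The displacement gives about 0.8 rad, so a little more for margin.

>>> {"fn": "step_arm", "kwargs": {
  "commands": [
    [[0.1, 0.007, 0.038], 0],
    [[0.1, 0.007, 0.034], 0],
    [[0.08, 0.006, 0.024], 0],
    [[0, 0, 0], 0],
    [[0, 0, 0], 0]
  ]
}}

```text
time_s: 7.65
eef_pos: [528.9, 37.1, 113.9]
ee_rot: [0.706, -0.026, 0.707, 0.026]
force: [-5.1, 2.0, -1.5]
grip_width: 0.132
```

>>> {"fn": "step_arm", "kwargs": {
  "commands": [
    [[0, 0, 0], 0],
    [[0, 0, 0], 0],
    [[0, 0, 0], 0]
  ]
}}

```text
time_s: 7.95
eef_pos: [528.8, 37.1, 113.9]
ee_rot: [0.706, -0.026, 0.707, 0.026]
force: [-5.3, 2.3, -0.9]
grip_width: 0.136
```

```bash
python3 snap.py b4 235 170 100 75
python3 - <<'E'
import numpy as np
from rig import ctrl
d=ctrl.sense();p=d["eef_pos"];print(p,d["grip_width"],np.abs(d["dq"]).max())
from h import *
x=R.from_euler('z',-.0725).apply(p-[556.4,-57.3,0]);print(x,"angle",np.arctan2(x[2]+8-43.5,-x[0])-np.arctan2(29.5,76),np.hypot(x[2]+8-43.5,x[0]),np.hypot(76,29.5))
E
```

```text
[528.8508094   37.12462    113.94999663] [-3.77361298  2.41725224 -0.53746569]
[528.8508094   37.12462    113.94999663] 0.1309065734236546 0.0021274017854543753
[-20.63703026  96.17213602 113.94999663] angle 0.9433083100575301 81.11898045156761 81.52453618389987
```

View pics/b4.png

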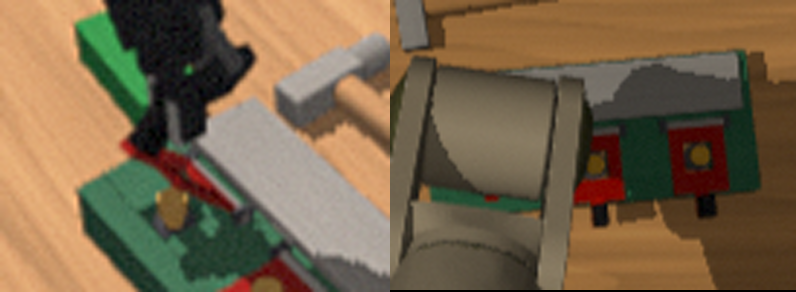

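The left cap stands up at about 0.94 rad, with its plate running from (130,145) to (235,210). The bolt at (172,205) is uncovered, the mid and right caps are shut, and the hammer and wax block are unmoved. Handing in.

```bash
python3 -c "
from rig import ticket,ctrl
print(ticket.finish_job());d=ctrl.sense();print(d['time_s'],d['eef_pos'],d['force'],d['grip_width'])"
```

```text
the job is handed in; nothing more can be done
None
the job is handed in; nothing more can be done
```

The left bolt is the loose one. I tapped it first and it dropped about 6 mm and stayed down, so I left the mid and right bolts alone. I then lifted its cap by the lug and handed in at about 8 s, still holding the cap up.

- **Bolt drop:** I judged it from the pictures. The head sank 1.9 px and the projection gives 1.8 px for 6 mm. The force reading showed nothing clear during the tap, because the push was lost in about 1 to 1.5 N of sensor noise.
- **Cap angle:** it comes out at about 0.94 rad from the gripper position, against the 0.7 needed. The grip radius fits the hinge, 81.1 mm against 81.5 mm expected.
- **Hold:** the arm was at rest (joint speeds under 0.003 rad/s) and the fingers were closed on the lug at about 11 mm. A steady side force of about 4 to 5 N remained.
- **Surroundings:** in the last pictures the mid and right caps were shut, and the hammer and wax block had not visibly moved. The jar was outside those crops, but the arm never went near it.

The hand-in gave no verdict, and I could take no reading after it.

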